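# Pull a pressed-on cap off a roller-head spindle

## Task

One of the three spindles on the roller head carries a plain round domed cap instead of a five-lobed star knob: pull that cap off with the forked puller. Lift the puller out of its rest by the grip, slide its fork level under the cap until the end of the slot bears lightly on the spindle, then pull straight up until the cap pops off; work by feel, without leaning on the machine, the spindle or the cap. Carry the cap level on the fork and stand the puller on its fork in the tray's large bay with the cap still on it, let go, keep the fingers off the cap throughout, and leave the star knobs and everything else where they are.

Things in the scene. Friction and masses are not known exactly. Their poses are not given: they have to be found in the camera images.
- machine: Fixed roller head: steel bridge plate 110 x 300 mm, flat top 95 mm above the bench, on two cheeks. Origin: under its centre at bench height; z up, x across it (front edge of the plate at x = -55 mm, facing the robot), y along the row of three upright spindles, which stand at x = +10 mm, y = -70, 0 and +70 mm. 45 mm of bare plate lies in front of the cap.
- spindle: Fixed upright steel spindle that carries the cap (it may be any of the three). Round, 10 mm diameter, below the cap. Origin on its axis, 7 mm under the cap's underside, within 1 mm of the height of the plate's top; x, y, z as the machine's. The spindles are screwed in to different heights.
- cap: Black plain round domed cap, 40 mm diameter, 25.5 mm high, 35 g, pressed on to the spindle with a spring snap. Origin: centre of its flat underside; z up. The clear gap from the plate to its underside is 6 to 8 mm. It comes free of the snap after 2 to 4 mm of lift at a pull of about 10 to 16 N, and leaves the spindle after 17 mm.
- puller: Loose steel C-puller, about 0.2 kg, hung upright in its rest by its flat crosshead, x = -33 to +12 mm, 56 mm wide. Origin: on the grip's axis at the crosshead's underside; z up, x = where the fork points. The fork lies level below: tips at x = +14 mm, slot 13 mm wide (16 at the mouth) ending at x = -5 mm, 34 mm wide, 4 mm thick. Back of the C: inner face x = -28 mm, outer -44 mm.
- puller_grip (a point): Point to hold the puller by: on the grip's axis, 32 mm above the puller's origin. The grip is 18 x 18 mm square (sides along the puller's x and y), from 6 to 54 mm above the puller's origin, with free space all round. The fork is on a slide, clamped fast at another height each time: its underside is 42 to 54 mm below the puller's origin; this height is not measured.
- puller_rest: Fixed grey rest of the puller: base 80 x 60 mm, two upright walls 80 mm high and 42 mm apart (along y) on which the crosshead lies, so the puller's origin starts 80 mm above the bench; open at front, back and top. The fork hangs between the walls with 4 mm to spare each side: lift straight up by 65 mm or more. Origin: under the middle, axes as the hung puller's.
- tray: Fixed sheet-metal tray 170 (x) x 260 (y) x 20 mm, walls and floor 3 mm. Origin: under its centre, z up. A partition at y = +60 mm parts the large bay (y = -127 to +58 mm, x = -82 to +82 mm) from a small one.
- tray_bay (a point): Centre of the floor of the tray's large bay: on the floor (3 mm above the bench), at x = 0, y = -34 mm of the tray; axes as the tray's.
- star_a: Star knob, black, five lobes, 56 mm over the lobes, 26 mm high, snapped on to another spindle; leave alone. Origin: centre of its underside.
- star_b: Star knob like the other one, on the third spindle; leave alone. Origin: centre of its underside.
- spare: Loose spare star knob lying in the tray's small bay; leave alone. Origin: centre of its underside.
- screwdriver: Loose screwdriver 160 mm long, lying on the bench; leave alone. Origin: its middle, underside.
- wrench: Loose steel wrench 150 mm long, lying on the bench; leave alone. Origin: its middle, underside.
- flask: Steel drinking flask, 68 mm diameter, 190 mm high, standing on the bench; leave alone. Origin: centre of its underside.
- tape: Roll of clear tape, 90 mm diameter, 24 mm high, lying flat; leave alone. Origin: centre of its underside.
- grease_pot: Small white jar with a steel lid, 50 mm diameter, 50 mm high, standing on the bench; leave alone. Origin: centre of its underside.
Mind the look-alikes: they are no part of the job. Leave any pink or red look-alike of the puller alone.

How it is judged:
On the way, in this order (a step that is already met when the one before it is completed fails the run):
1. the cap still in place, the end of the fork's slot bears on the spindle (over 0.5 N; grip axis and cap within 5 mm seen from above) (contact force between puller and spindle above 0.5 N and horizontal distance between puller and cap below 0.005 m and distance of cap from where it was at the start of the episode below 0.002 m), for 0.05 s.
2. the cap has left the spindle and is carried in the puller (z of cap in the frame of machine above 0.124 m and horizontal distance between puller and cap below 0.014 m and contact force between cap and puller above 0.1 N and contact force between cap and spindle below 0.1 N), for 0.2 s.
At the end, for the whole second after the job is handed in: The puller stands upright (within 0.15 rad) on its fork on the floor of the tray's large bay, the cap lies level (within 0.2 rad) on the fork (its underside under 12 mm above the bench), its centre within 14 mm of the grip's axis; both lie inside the bay, let go and at rest (x of cap in the frame of tray between -0.067 and 0.067 m and y of cap in the frame of tray between -0.112 and 0.043 m and x of puller in the frame of tray between -0.072 and 0.072 m and y of puller in the frame of tray between -0.117 and 0.048 m and height (world z) of cap below 0.012 m and angle between puller's own z axis and vertical below 0.15 rad and horizontal distance between puller and cap below 0.014 m and contact force between cap and puller above 0.1 N and angle between cap's own z axis and vertical below 0.2 rad and linear speed of each of cap, puller below 0.02 m/s); the robot touches nothing.
It fails at once if the puller leans on the machine: more than 60 N on its plate or 25 N against the cap's spindle (contact force between puller and machine above 60 N or contact force between puller and spindle above 25 N).
It fails at once if puller and cap are forced against one another with more than 35 N (contact force between puller and cap above 35 N).
It fails at once if the fingers touch the cap (contact force between the fingers and cap above 0.5 N).
It fails at once if the cap tips over or falls (more than 0.6 rad from level) (angle between cap's own z axis and vertical above 0.6 rad).
It fails at once if a star knob on the machine is shifted by more than 6 mm, or another bystander by more than 30 mm (distance of any of star_a, star_b from where it was at the start of the episode above 0.006 m or distance of any of spare, screwdriver, wrench, flask, tape, grease_pot from where it was at the start of the episode above 0.03 m).
It also fails if it takes over 58 s, if anything falls off the work surface, if the arm or the gripper's body presses on something with over 40 N, if the wrist force passes 120 N, or if a joint passes its speed limit or range.

## Robot

A 6-joint arm with a two-finger parallel gripper is mounted at the origin on the work surface. World frame = base frame: x ahead of the robot, y to its left, z up, the work surface at z = 0. Lengths are in m, angles in rad, forces in N, time in s.
With the tool pointing down it reaches from about 0.375 to 0.9 m from the base axis. Payload 3.1 kg.
Tool frame: the origin (TCP) lies between the finger pads; the fingertips stand 19 mm ahead of it and the grasp point (between the pads) is the TCP; z points along the fingers, y is the line along which they close (so a half turn about z gives the same grasp; the last joint's range is limited). The gripper opens to 87 mm and grips with 3 to 60 N. Pads are 19 mm wide; open, the fingers measure 117 mm over their backs; the gripper's body (75 mm by 190 mm) begins 51 mm behind the grasp point.
Start: joints at [1.077, 0.527, 1.433, -0, 1.181, -0.178], TCP at [0.194, 0.594, 0.219] pointing down, gripper open.
Joint ranges: [-3.08, 3.08], [-0.75, 2.2], [0.22, 2.44], [-1.43, 4.57], [0, 2.65], [-2.85, 2.85]. Speed limits (rad/s): [2.79, 2.79, 3.14, 3.14, 3.14, 3.14].

## Interface

Orientations are given as a unit quaternion [x, y, z, w].
In Python, from rig import manip, imaging gives the robot as it stands. The module is installed in compiled form; this text tells all that it offers.
- The arm moves only by the shell command python3 -m inch 'ROWS' [FORCE]. ROWS is JSON, one flat list of numbers, 7 for each row, row after row: the closure, from 0 (fully open) to 1 (shut), then the shift along the tool's x, y, z in mm, then the turn, a rotation vector about the tool's x, y, z in degrees. A call has 1 to 12 rows; each row shifts and turns the commanded pose from where the row before left it, along the tool's axes as they then stand; what a row does not reach is not made up. A row lasts 1/10 s, in which the tool goes at most 50 mm and 8.59 degrees, less where a joint would pass 70% of its speed; a pose out of reach is approached as far as the arm can. A call with a gripper value outside its range is refused whole. The fingers move at their own pace and stop on an object; FORCE is the grip in N (left out, the last holds). Time passes only in rows, so rows that do not move let the fingers close. It gives the time, the measured TCP pose, the force, the opening and the grip force at its end, in the units of the state.
- manip.sense(): the state, without advancing time (a new reading comes with each control period).
- imaging.read_camera(name): name is "scene" or "top"; returns a dict with "pixels" (420x560x3 uint8, red, green, blue), "K" (3x3 intrinsics, pixels), "k1" (the pictures are not rectified: a ray, as slopes to the right and down, at radius r is drawn at 1 + k1 r^2 times it, then the intrinsics apply), "T" (4x4, takes a point from camera to world coordinates). Camera axes: x right, y up, looking along -z (the intrinsics and any distortion apply to the point x, -y, -z); pixel columns grow to the right and rows downward; lengths in m; the calibration is good to about 2 mm. A picture is of the moment at which its call begins. There is no depth.
- manip.finish_job(): hands the job in; it is judged then, once.
The state is a dict: "time": time; "qpos": joint angles; "dq": joint speeds; "joint_efforts": joint torques, N m; "tcp_pos": TCP position; "orientation": TCP orientation; "force": force on the tool from outside, world axes, zero at the start; "wrist_torque": the same for the moment, N m; "opening": finger opening in m; "grip_force": force on a finger pad.
Only numpy, scipy, OpenCV 4.12 (cv2) and the standard library are available. Lean on these libraries where they do the work, as an engineer would, in place of code of your own. Each camera call takes 0.05 s, during which the arm holds its last target. There are 200 camera calls.

## Working session

There is one attempt and no reset: what is moved stays moved. The work goes in short steps, Python scripts to look and compute and a shell command to move; the robot and the scene stay as the last step left them, time stands still between calls to the robot, and variables do not carry over. Pictures are saved under pics/ and viewed, at most 11 in all, crops included, and the job is handed in when it is done.

```bash
mkdir -p pics; cat > h.py <<'E'
import numpy as np, cv2
from rig import manip, imaging
def shot(n,f=None):
    d=imaging.read_camera(n)
    if f: cv2.imwrite('pics/'+f,d['pixels'][:,:,::-1])
    return d
def ray(d,u,v):
    K=d['K'];k=d['k1'];p=np.array([(u-K[0,2])/K[0,0],(v-K[1,2])/K[1,1]])
    s=p.copy()
    for _ in range(30): s=p/(1+k*(s@s))
    T=np.array(d['T']);return T[:3,3],T[:3,:3]@np.array([s[0],-s[1],-1])
def onz(d,u,v,z):
    o,r=ray(d,u,v);return o+r*(z-o[2])/r[2]
def proj(d,P):
    T=np.array(d['T']);c=T[:3,:3].T@(np.array(P)-T[:3,3]);s=np.array([c[0],-c[1]])/-c[2]
    s=s*(1+d['k1']*(s@s));K=d['K'];return np.array([K[0,0]*s[0]+K[0,2],K[1,1]*s[1]+K[1,2]])
def two(d1,p1,d2,p2):
    o1,r1=ray(d1,*p1);o2,r2=ray(d2,*p2)
    A=np.stack([r1,-r2],1);t=np.linalg.lstsq(A,o2-o1,rcond=None)[0]
    a=o1+r1*t[0];b=o2+r2*t[1];return (a+b)/2,np.linalg.norm(a-b)
E
python3 - <<'E'
from h import *
for n in('scene','top'):
    d=shot(n,n+'0.png');print(n,d['K'],d['k1'],np.round(d['T'],3))
print(manip.sense())
E
```

```text
scene [[427.18654347   0.         278.43323611]
 [  0.         427.18654347 211.83994043]
 [  0.           0.           1.        ]] -0.08524469362389621 [[-0.013 -0.641  0.767  1.229]
 [ 1.     0.005  0.021  0.079]
 [-0.018  0.767  0.641  0.724]
 [ 0.     0.     0.     1.   ]]
top [[508.9308903    0.         273.33101203]
 [  0.         508.9308903  218.06474544]
 [  0.           0.           1.        ]] -0.16452383516439806 [[ 0.025  0.982 -0.189  0.236]
 [-1.     0.028  0.012  0.049]
 [ 0.017  0.188  0.982  1.546]
 [ 0.     0.     0.     1.   ]]
{'time': 0.1, 'qpos': array([ 1.07652660e+00,  5.28382138e-01,  1.43379134e+00, -3.19593710e-05,
        1.18142719e+00, -1.78481230e-01]), 'dq': array([ 0.00133797, -0.00267186, -0.00231699,  0.00147848, -0.00148817,
       -0.00096702]), 'joint_efforts': array([-7.87905883e-04, -4.40985024e+01, -1.77149910e+01,  6.34404388e-02,
        5.34057396e-02, -4.33777336e-05]), 'tcp_pos': array([0.19374236, 0.59349032, 0.21775857]), 'orientation': array([ 1.57232918e-01,  9.87561037e-01, -9.52614889e-04, -3.17440330e-04]), 'force': array([ 0.96746801,  0.20273238, -0.22212001]), 'wrist_torque': array([-0.00275909,  0.03192487, -0.0135461 ]), 'grip_force': 0.0, 'opening': 0.08697761698930054}
```

View pics/scene0.png

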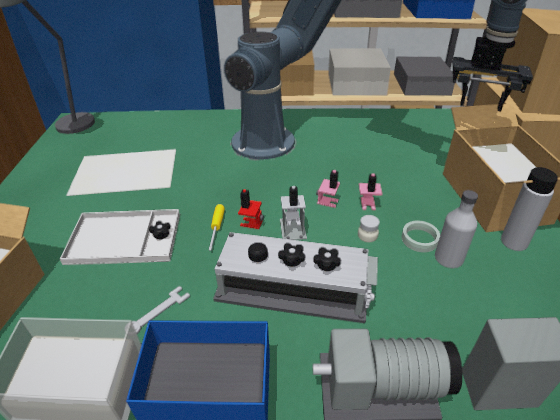

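View pics/top0.png

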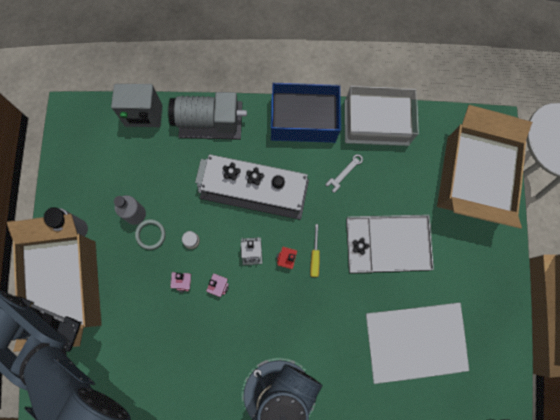

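The scene shows the plain cap at scene (258,251) / top (278,182), the leftmost spindle in the scene view. The grey puller is at scene (293,210) / top (251,248), with red and pink look-alikes beside it. The tray is at scene (125,237) / top (390,243). Next I'll enlarge these areas.

```bash
python3 - <<'E'
from h import *
s=cv2.imread('pics/scene0.png');t=cv2.imread('pics/top0.png')
def c(im,x0,y0,w,h,k):return cv2.resize(im[y0:y0+h,x0:x0+w],None,fx=k,fy=k,interpolation=cv2.INTER_CUBIC)
cv2.imwrite('pics/c1.png',c(s,210,175,180,140,4.4)[:600,:800])
a=c(t,190,145,130,125,4.6);cv2.imwrite('pics/c2.png',a[:600,:800])
E
```

```text
(no output)
```

View pics/c1.png

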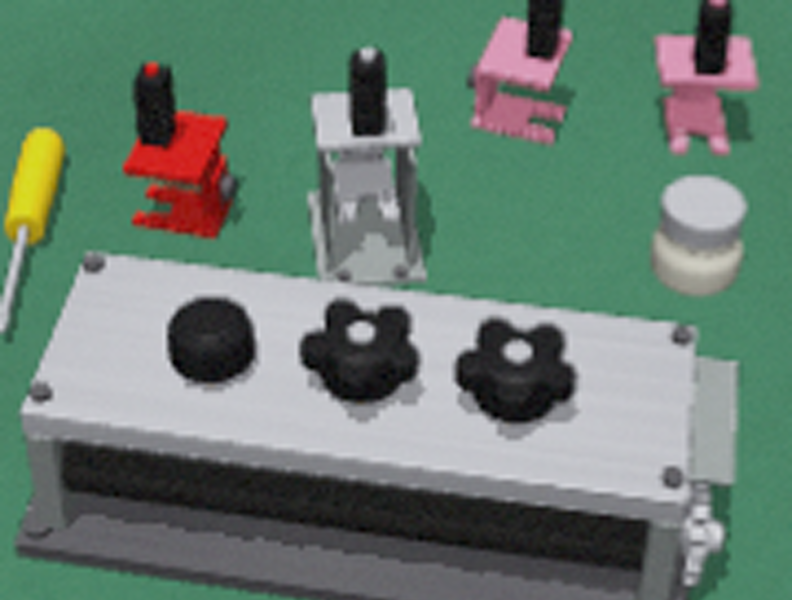

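View pics/c2.png

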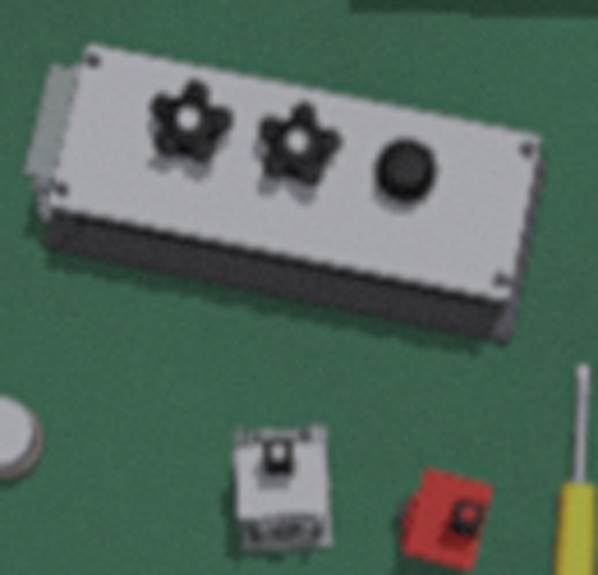

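The machine's cap is at the right-hand end in the top view (crop (405,170)). The grey puller's fork points toward the machine, with the grip at crop (278,455). I'll take contour measurements next.

```bash
cat > m.py <<'E'
from h import *
def rect(d,box,z,lo,hi=256):
    x0,y0,x1,y1=box;im=d['pixels'][y0:y1,x0:x1].astype(int)
    m=((im.min(2)>lo)&(im.max(2)-im.min(2)<25)).astype(np.uint8)
    c=max(cv2.findContours(m,cv2.RETR_EXTERNAL,cv2.CHAIN_APPROX_NONE)[0],key=cv2.contourArea)[:,0]
    P=np.array([onz(d,u+x0,v+y0,z)[:2] for u,v in c],np.float32)*1000
    (c,s,a)=cv2.minAreaRect(P);return np.round(c,1),np.round(s,1),round(a,2)
def dark(d,box,z,hi=60):
    x0,y0,x1,y1=box;im=d['pixels'][y0:y1,x0:x1].astype(int)
    m=(im.max(2)<hi).astype(np.uint8);n,l,st,ce=cv2.connectedComponentsWithStats(m)
    i=1+np.argmax(st[1:,4]);p=ce[i]+[x0,y0]
    return p,st[i]+[x0,y0,0,0,0],onz(d,*p,z)*1000
E
python3 - <<'E'
from m import *
np.set_printoptions(precision=1,suppress=True)
T=shot('top');S=shot('scene')
for lo in(120,140,155):
    print(lo,'plateT',rect(T,(198,148,310,215),.095,lo),'headT',rect(T,(236,235,266,268),.086,lo))
    print('  plateS',rect(S,(212,228,372,290),.095,lo),'headS',rect(S,(279,190,310,210),.086,lo),'trayT',rect(T,(340,208,440,278),.02,lo),'trayS',rect(S,(60,205,185,266),.02,lo))
a=dark(T,(268,172,290,192),.115);b=dark(S,(245,240,272,264),.115);print('cap',a,b,two(T,a[0],S,b[0]))
# star centre markers (white) by eye crop
for t,s in(((190,121),(363,332)),((297,142),(518,352))):pass
k=lambda p,o,f:(np.array(p)+.5)/f-.5+o
t1,t2=k((297,142),[190,145],4.6),k((188,121),[190,145],4.6)
s1,s2=k((363,332),[210,175],4.4),k((518,352),[210,175],4.4)
print('stars',two(T,t1,S,s1),two(T,t2,S,s2))
print('grip top',two(T,k((280,446),[190,145],4.6),S,k((368,54),[210,175],4.4)))
print('headcorners S',[onz(S,*k(p,[210,175],4.4),.086)[:2]*1000 for p in((312,96),(414,92),(420,143),(316,147))])
print('headcorners T',[onz(T,*k(p,[190,145],4.6),.086)[:2]*1000 for p in((236,430),(325,427),(329,515),(241,520))])
print('bolts T',[onz(T,*k(p,[190,145],4.6),.095)[:2]*1000 for p in((92,60),(527,149),(503,279),(62,188))])
E
```

```text
120 plateT (array([624.5, 100.2]), array([316.4, 110.1]), 79.68) headT (array([428.2,  94.9]), array([55.4, 55. ]), 1.67)
  plateS (array([612. ,  95.7]), array([308.5, 159. ]), 80.21) headS (array([430.2,  92. ]), array([54.6, 55.2]), 5.18) trayT (array([ 462.2, -324.8]), array([169.8, 251.1]), 2.92) trayS (array([ 471.7, -329.4]), array([190. , 264.4]), 3.07)
140 plateT (array([623.1,  91.9]), array([299.4, 107.2]), 79.77) headT (array([423.8,  93.9]), array([43.8, 54.6]), 5.45)
  plateS (array([607.4,  97.1]), array([308.6, 149.1]), 79.58) headS (array([427.1,  91.9]), array([48.3, 54.9]), 5.27) trayT (array([ 460.5, -359.7]), array([161.4, 181.6]), 2.55) trayS (array([ 471.4, -329.3]), array([189.2, 264.5]), 3.0)
155 plateT (array([623.3,  92.4]), array([295.9, 105.1]), 79.58) headT (array([423.9,  94.1]), array([38.6, 53. ]), 6.01)
  plateS (array([608.1,  97.3]), array([307.9, 144.1]), 79.55) headS (array([426.4,  91.8]), array([47. , 54.9]), 5.18) trayT (array([ 459.3, -359. ]), array([158.5, 176.2]), 3.11) trayS (array([ 463.6, -331.5]), array([173.2, 260.6]), 2.9)
cap (array([277.6, 182. ]), array([272, 176,  12,  13, 123]), array([618.1,  21.6, 115. ])) (array([257.5, 252.1]), array([248, 243,  20,  19, 293]), array([625.5,  19.1, 115. ])) (array([0.6, 0. , 0.1]), np.float64(0.0029893528183772447))
stars (array([0.6, 0.1, 0.1]), np.float64(0.00172740921272819)) (array([0.6, 0.2, 0.1]), np.float64(0.002357145199522419))
grip top (array([0.4, 0.1, 0.1]), np.float64(0.0007195183051331822))
headcorners S [array([406.9,  62.8]), array([403.8, 119.3]), array([448.5, 121. ]), array([451.4,  65.3])]
headcorners T [array([454.9, 123.5]), array([458.4,  67.5]), array([402.7,  63.4]), array([398. , 118.3])]
bolts T [array([692.7, 225.4]), array([641., -57.]), array([555. , -42.8]), array([606.7, 240.2])]
```

```bash
cat > go.py <<'E'
from h import *
from scipy.spatial.transform import Rotation as R
import sys
def go(x,y,z,yang):
    """world mm target, tool-y heading deg -> shift in tool axes (mm), then rotvec deg (tool)"""
    s=manip.sense();r=R.from_quat(s['orientation'])
    d=r.inv().apply(np.array([x,y,z])-s['tcp_pos']*1000)
    a=np.radians(yang);Y=np.array([np.cos(a),np.sin(a),0]);Z=np.array([0,0,-1.]);t=R.from_matrix(np.stack([np.cross(Y,Z),Y,Z],1))
    print('shift',np.round(d,1),'rot',np.round(np.degrees((r.inv()*t).as_rotvec()),2),'tcp',np.round(s['tcp_pos']*1000,1),'t',round(s['time'],2),'F',np.round(s['force'],1),'M',np.round(s['wrist_torque'],2),'open',s['opening'])
if __name__=='__main__': go(*map(float,sys.argv[1:]))
E
python3 - <<'E'
from m import *
T=shot('top');S=shot('scene')
k=lambda p,o,f:(np.array(p)+.5)/f-.5+o
p,e=two(T,k((280,446),[190,145],4.6),S,k((368,54),[210,175],4.4));print(p*1000,e)
a=dark(T,(268,172,290,192),.115);b=dark(S,(245,240,272,264),.115);print(two(T,a[0],S,b[0])[0]*1000)
print([onz(S,*k(q,[210,175],4.4),.134)*1000 for q in ((368,54),)],onz(T,*k((280,446),[190,145],4.6),.134)*1000)
E
python3 go.py 438 93 200 94
```

```text
[438.06189637  93.45611594 137.76362331] 0.0007195183051331822
[619.80595337  20.15009405 109.44909695]
[array([433.00135607,  93.18565736, 134.        ])] [438.60148644  93.93453401 134.        ]
shift [-387.5 -400.3   18.6] rot [-4.000e-02 -1.000e-02 -2.209e+01] tcp [194.  593.9 218.3] t 0.3 F [-0.2  0.9  1.3] M [-0.04  0.02  0.02] open 0.08720186964801943
```

```bash
python3 -m inch '[0.45,-25,-26,0,0,0,0, 0.45,-33,-34,0,0,0,0, 0.45,-33,-34,0,0,0,0, 0.45,-33,-34,0,0,0,0, 0.45,-33,-34,0,0,0,0, 0.45,-33,-34,0,0,0,0, 0.45,-33,-34,0,0,0,0, 0.45,-33,-34,0,0,0,0, 0.45,-33,-34,0,0,0,0, 0.45,-33,-34,0,0,0,0, 0.45,-33,-34,0,0,0,0, 0.45,-33,-34,0,0,0,0]'; python3 -m inch '[0.45,0,0,0,0,0,-7.4, 0.45,0,0,0,0,0,-7.4, 0.45,0,0,0,0,0,-7.3, 0.45,0,0,0,0,0,0]' ; python3 go.py 438 93 185 94
```

```text
time: 1.5
tcp_pos: [0.4394, 0.0915, 0.2189]
orientation: [0.157, 0.988, 0.0, 0.0]
force: [1.9, 0.3, -0.9]
opening: 0.0479
grip_force: 0.0
time: 1.9
tcp_pos: [0.4388, 0.0931, 0.2187]
orientation: [-0.035, 0.999, -0.0, 0.0]
force: [1.6, 0.0, -1.0]
opening: 0.0479
grip_force: 0.0
shift [ 0.8 -0.  33.7] rot [-0.    0.01 -0.04] tcp [438.8  93.1 218.7] t 1.9 F [ 1.6  0.  -1. ] M [ 0.08  0.03 -0.07] open 0.047914713317635305
```

```bash
python3 -m inch '[0.45,0,0,10,0,0,0, 0.45,0,0,15,0,0,0, 0.45,0,0,15,0,0,0, 0.45,0,0,15,0,0,0, 0.45,0,0,15,0,0,0, 0.45,0,0,15,0,0,0, 0.45,0,0,13,0,0,0, 0.45,0,0,7,0,0,0, 0.45,0,0,0,0,0,0]'; python3 - <<'E'
from h import *
S=shot('scene');T=shot('top')
a=cv2.resize(S['pixels'][150:250,240:350],None,fx=4,fy=4,interpolation=2);b=cv2.resize(T['pixels'][200:300,205:295],None,fx=4,fy=4,interpolation=2)
cv2.imwrite('pics/g1.png',np.hstack([a,b])[:,:,::-1])
E
```

```text
time: 2.8
tcp_pos: [0.4378, 0.0935, 0.1126]
orientation: [-0.035, 0.999, 0.0, -0.001]
force: [0.3, -0.1, 0.7]
opening: 0.0479
grip_force: 0.0
```

View pics/g1.png

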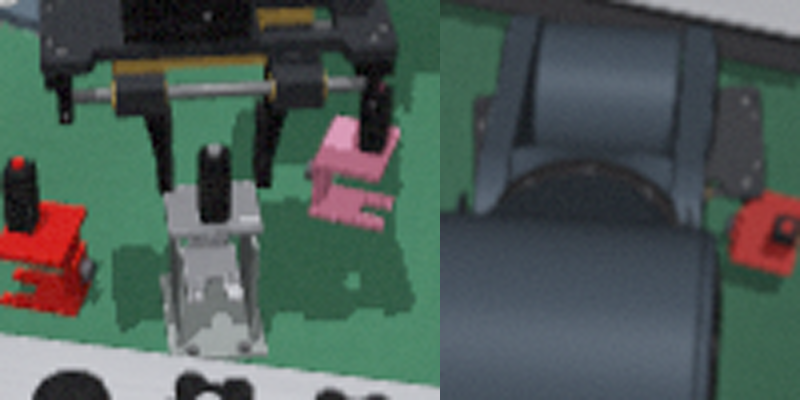

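Fingertips straddle the grip, at crop (165,190) and (262,187), and the grip's base centre is at about (214,220). I'll check the x offset and then close.

```bash
python3 - <<'E'
from h import *
S=shot('scene')
for p,z in(((165,190),.094),((262,187),.094),((214,222),.086),((212,146),.134)): print(onz(S,p[0]/4+240,p[1]/4+150,z)*1000)
print(proj(S,[.4378,.0935,.094]),proj(S,[.447,.0935,.086]))
E
python3 -m inch '[0.9,0,0,0,0,0,0, 0.9,0,0,0,0,0,0, 0.9,0,0,0,0,0,0, 0.9,0,0,0,0,0,0, 0.9,0,0,0,0,0,0, 0.9,0,0,0,0,0,0]' 60;python3 go.py 438 93 113 94
```

```text
[421.37485496  64.79442454  94.        ]
[419.01045649 122.93429553  94.        ]
[442.19926251  93.86563107  86.        ]
[431.49379073  92.62818749 134.        ]
[293.33511321 201.7015096 ] [293.37472932 206.78196431]
time: 3.55
tcp_pos: [0.4388, 0.0934, 0.1138]
orientation: [-0.035, 0.999, 0.0, 0.0]
force: [-0.1, 0.2, 0.8]
opening: 0.0173
grip_force: 60.0
shift [ 0.9 -0.3  0.8] rot [ 0.    0.02 -0.  ] tcp [438.8  93.4 113.8] t 3.55 F [-0.1  0.2  0.8] M [0.12 0.03 0.03] open 0.017303571886640494
```

```bash
python3 -m inch '[0.9,0,0,-3,0,0,0, 0.9,0,0,-8,0,0,0, 0.9,0,0,-11,0,0,0, 0.9,0,0,-11,0,0,0, 0.9,0,0,-11,0,0,0, 0.9,0,0,-11,0,0,0, 0.9,0,0,-11,0,0,0, 0.9,0,0,-11,0,0,0, 0.9,0,0,-8,0,0,0, 0.9,0,0,-3,0,0,0, 0.9,0,0,0,0,0,0, 0.9,0,0,0,0,0,0]'; python3 go.py 576.5 28.6 200 79.6
python3 - <<'E'
from h import *
S=shot('scene')
cv2.imwrite('pics/g2.png',cv2.resize(S['pixels'][110:250,230:350],None,fx=4,fy=4,interpolation=2)[:,:,::-1])
E
```

```text
time: 4.75
tcp_pos: [0.4383, 0.0934, 0.2014]
orientation: [-0.035, 0.999, 0.0, -0.0]
force: [0.3, 0.0, -2.6]
opening: 0.0172
grip_force: 60.0
shift [-133.4  -74.3    1.3] rot [-0.   -0.05 14.4 ] tcp [438.3  93.4 201.4] t 4.75 F [ 0.3  0.  -2.6] M [ 0.04 -0.06 -0.03] open 0.017191389992169702
```

View pics/g2.png

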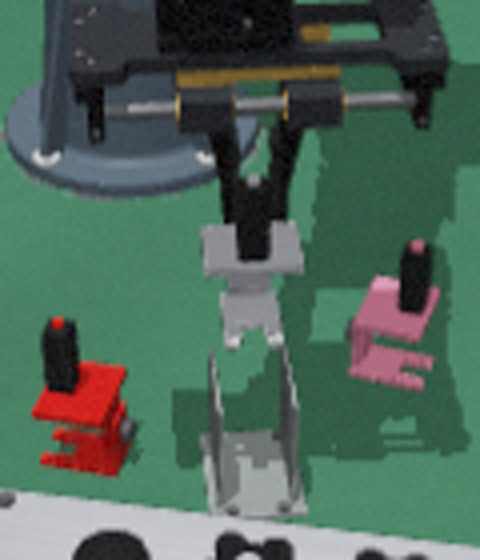

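The puller hangs level, clear of the rest, with its fork tips at crop (233,345) and (275,342). Next I'll move in front of the cap.

```bash
python3 - <<'E'
from h import *
S=shot('scene')
for p in((233,347),(275,344)):
    o,r=ray(S,p[0]/4+230,p[1]/4+110);print('tip underside',(o+r*(.452-o[0])/r[0])*1000)
for p in((207,275),(299,272)): # crosshead front lower edge
    o,r=ray(S,p[0]/4+230,p[1]/4+110);print('head underside',(o+r*(.450-o[0])/r[0])*1000)
E
python3 -m inch '[0.9,-8,-4,0,0,0,0, 0.9,-16,-9,0,0,0,0, 0.9,-18,-10,0,0,0,0, 0.9,-18,-10,0,0,0,0, 0.9,-18,-10,0,0,0,0, 0.9,-18,-10,0,0,0,0, 0.9,-18,-10,0,0,0,0, 0.9,-12,-7,0,0,0,0, 0.9,-7,-4,0,0,0,0, 0.9,0,0,0,0,0,4.8, 0.9,0,0,0,0,0,4.8, 0.9,0,0,0,0,0,4.8]'; python3 -m inch '[0.9,0,0,0,0,0,0,0.9,0,0,0,0,0,0,0.9,0,0,0,0,0,0]'; python3 go.py 576.5 28.6 190 79.6
```

```text
tip underside [452.          81.4765735  119.95684293]
tip underside [452.         105.60038268 121.95716536]
head underside [450.          67.12793394 169.38653722]
head underside [450.         118.39273063 171.02183893]
time: 6.05
tcp_pos: [0.5759, 0.029, 0.2012]
orientation: [0.092, 0.996, 0.0, -0.001]
force: [-0.8, -0.4, -2.0]
opening: 0.0177
grip_force: 60.0
time: 6.35
tcp_pos: [0.5763, 0.0289, 0.2016]
orientation: [0.09, 0.996, 0.0, -0.0]
force: [0.3, 0.4, -2.4]
opening: 0.0171
grip_force: 60.0
shift [-0.3 -0.3 11.6] rot [-0.   -0.02  0.08] tcp [576.3  28.9 201.6] t 6.35 F [ 0.3  0.4 -2.4] M [0.   0.   0.01] open 0.017076282545868765
```

```bash
python3 -m inch '[0.9,0,0,5,0,0,0,0.9,0,0,6,0,0,0,0.9,0,0,4,0,0,0,0.9,0,0,0,0,0,0]'; python3 go.py 576.5 28.6 190 79.6
python3 - <<'E'
from h import *
S=shot('scene')
cv2.imwrite('pics/g3.png',cv2.resize(S['pixels'][170:280,220:350],None,fx=6,fy=6,interpolation=2)[:600,:800,::-1])
E
```

```text
time: 6.75
tcp_pos: [0.5757, 0.0289, 0.1855]
orientation: [0.091, 0.996, 0.0, -0.001]
force: [0.2, 1.1, -2.3]
opening: 0.0172
grip_force: 60.0
shift [-0.8 -0.2 -4.5] rot [-0.01 -0.13  0.01] tcp [575.7  28.9 185.5] t 6.75 F [ 0.2  1.1 -2.3] M [ 0.03 -0.07  0.02] open 0.017212134163548155
```

View pics/g3.png

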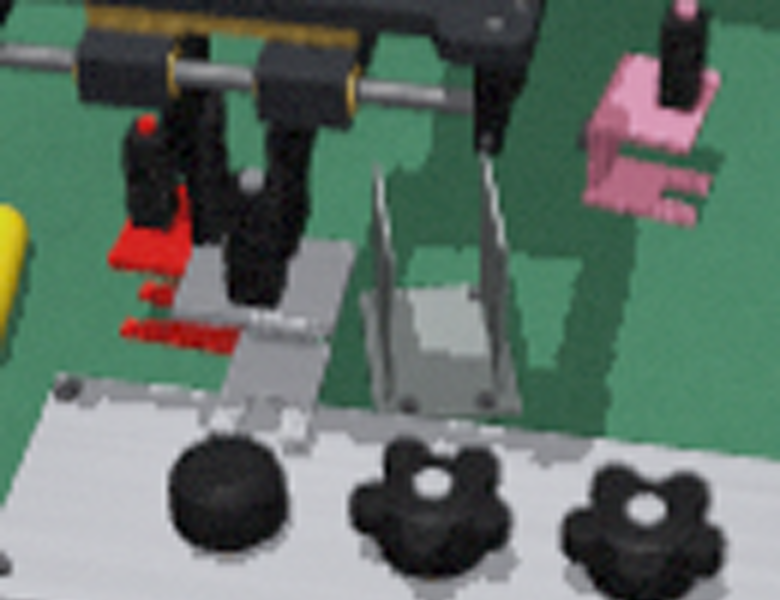

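Fork tips are at crop (228,415) and (293,430), and the cap centre is at (228,490). Now computing the lateral error in the machine frame.

```bash
python3 - <<'E'
from m import *
S=shot('scene')
ex=np.array([.9836,-.1805]);ey=np.array([.1805,.9836])
b=dark(S,(245,240,272,264),.115)[2];cy=b[:2]@ey;print('cap',b,cy)
f=lambda p,z:onz(S,(p[0]+.5)/6-.5+220,(p[1]+.5)/6-.5+170,z)*1000
for n,p,z in(('tipL',(228,417),.105),('tipR',(293,432),.105),('outerL',(210,425),.105),('outerR',(313,443),.105),('headL',(172,315),.156),('headR',(333,335),.156),('griptop',(251,180),.207),('slotL',(243,425),.105),('slotR',(280,433),.105)):
    q=f(p,z);print(n,q,'dx %.1f dy %.1f'%(q[:2]@ex-b[:2]@ex,q[:2]@ey-cy))
c=b[:2]
s=manip.sense()['tcp_pos'][:2]*1000;print('tcp dy',s@ey-cy,'true dy vs model cap',s@ey-np.array([620.5,20.5])@ey)
# star-line cap estimate
E
```

```text
cap [625.30988388  19.09893521 115.        ] 131.65414671233634
tipL [577.03966305  16.33132472 105.        ] dx -47.0 dy -11.4
tipR [584.73035748  39.36566718 105.        ] dx -43.6 dy 12.6
outerL [581.06096589  10.23197248 105.        ] dx -41.9 dy -16.7
outerR [590.25579498  46.46392413 105.        ] dx -39.4 dy 20.6
headL [5.80857034e+02 1.40472827e-01 1.56000000e+02] dx -40.3 dy -26.7
headR [591.34526788  54.56449728 156.        ] dx -39.8 dy 28.8
griptop [572.45418742  28.61119566 207.        ] dx -53.7 dy -0.2
slotL [581.11850913  21.78063613 105.        ] dx -44.0 dy -5.3
slotR [585.20781417  34.85422671 105.        ] dx -42.3 dy 8.3
tcp dy 0.7467311681176341 true dy vs model cap 0.23682788045397274
```

```bash
python3 -m inch '[0.9,0,-0.7,1,0,0,0,0.9,0,0,2,0,0,0,0.9,0,0,0,0,0,0]'|egrep 'force|tcp';for i in 1; do python3 -m inch '[0.9,0,0,1,0,0,0,0.9,0,0,0,0,0,0]'|egrep 'force|tcp'; python3 -m inch '[0.9,0,0,1,0,0,0,0.9,0,0,0,0,0,0]'|egrep 'force|tcp';python3 -m inch '[0.9,0,0,1,0,0,0,0.9,0,0,0,0,0,0]'|egrep 'force|tcp'; done
```

```text
tcp_pos: [0.5762, 0.0281, 0.1835]
force: [-0.3, -0.2, -1.9]
grip_force: 60.0
tcp_pos: [0.5763, 0.0282, 0.1826]
force: [0.2, -0.1, -2.1]
grip_force: 60.0
tcp_pos: [0.5763, 0.0282, 0.1816]
force: [0.4, -0.2, -2.7]
grip_force: 60.0
tcp_pos: [0.5763, 0.0282, 0.1805]
force: [-0.5, -0.7, -1.6]
grip_force: 60.0
```

```bash
python3 -m inch '[0.9,0,0,0.8,0,0,0,0.9,0,0,0,0,0,0]'|egrep 'force|tcp';python3 -m inch '[0.9,0,0,0.8,0,0,0,0.9,0,0,0,0,0,0]'|egrep 'force|tcp';python3 -m inch '[0.9,0,0,0.8,0,0,0,0.9,0,0,0,0,0,0]'|egrep 'force|tcp'
```

```text
tcp_pos: [0.5763, 0.0281, 0.1797]
force: [0.0, 0.0, -2.4]
grip_force: 60.0
tcp_pos: [0.5763, 0.0281, 0.1789]
force: [0.2, 0.8, -2.0]
grip_force: 60.0
tcp_pos: [0.5767, 0.0281, 0.1787]
force: [-0.9, 0.1, 0.9]
grip_force: 60.0
```

```bash
python3 -m inch '[0.9,0,0,0.7,0,0,0,0.9,0,0,0,0,0,0]'|egrep 'force|tcp';python3 -m inch '[0.9,0,0,0.7,0,0,0,0.9,0,0,0,0,0,0]'|egrep 'force|tcp'
```

```text
tcp_pos: [0.5769, 0.0281, 0.1786]
force: [-0.1, -0.0, 4.6]
grip_force: 60.0
tcp_pos: [0.577, 0.0281, 0.1786]
force: [-1.0, 0.0, 8.3]
grip_force: 60.0
```

Contact came at TCP z ≈ 178.7 mm. I'll raise to about 1.2 mm clear and slide in.

```bash
python3 -m inch '[0.9,0,0,-1.6,0,0,0,0.9,0,0,-1.6,0,0,0,0.9,0,0,0,0,0,0,0.9,0,0,0,0,0,0]'|egrep 'force|tcp';python3 -m inch '[0.9,-3,0,0,0,0,0,0.9,-4,0,0,0,0,0,0.9,-4,0,0,0,0,0,0.9,-4,0,0,0,0,0,0.9,-3,0,0,0,0,0,0.9,0,0,0,0,0,0]'|egrep 'force|tcp'; python3 go.py 620.5 20.5 179.9 79.6
```

```text
tcp_pos: [0.5761, 0.0282, 0.1796]
force: [-0.3, 0.3, -1.8]
grip_force: 60.0
tcp_pos: [0.5948, 0.0247, 0.18]
force: [0.3, 0.7, -2.3]
grip_force: 60.0
shift [-26.1   0.5   0.2] rot [-0.    0.04 -0.  ] tcp [594.8  24.7 180. ] t 9.75 F [ 0.3  0.7 -2.3] M [ 0.02 -0.09 -0.03] open 0.017275443337236965
```

```bash
python3 -m inch '[0.9,-2,0,0,0,0,0,0.9,-3,0,0,0,0,0,0.9,-3,0,0,0,0,0,0.9,0,0,0,0,0,0]'|egrep 'force|tcp';python3 -m inch '[0.9,-2,0,0,0,0,0,0.9,-2,0,0,0,0,0,0.9,-2,0,0,0,0,0,0.9,0,0,0,0,0,0]'|egrep 'force|tcp'; python3 -m inch '[0.9,-2,0,0,0,0,0,0.9,-2,0,0,0,0,0,0.9,0,0,0,0,0,0]'|egrep 'force|tcp'; python3 go.py 620.5 20.5 179.9 79.6
```

```text
tcp_pos: [0.6026, 0.0233, 0.1801]
force: [-0.2, -0.5, -1.9]
grip_force: 60.0
tcp_pos: [0.6083, 0.0222, 0.1801]
force: [0.2, -0.6, -2.0]
grip_force: 60.0
tcp_pos: [0.6122, 0.0215, 0.1801]
force: [0.2, 0.1, -2.1]
grip_force: 60.0
shift [-8.4  0.5  0.2] rot [-0.    0.03  0.  ] tcp [612.2  21.5 180.1] t 10.85 F [ 0.2  0.1 -2.1] M [-0.01 -0.06  0.  ] open 0.01748496411293367
```

No side force so far. I'll go on in 1 mm steps.

```bash
python3 -m inch '[0.9,-2,0,0,0,0,0,0.9,-1,0,0,0,0,0,0.9,0,0,0,0,0,0]'|egrep 'force|tcp';python3 -m inch '[0.9,-1,0,0,0,0,0,0.9,0,0,0,0,0,0]'|egrep 'force|tcp';python3 -m inch '[0.9,-1,0,0,0,0,0,0.9,0,0,0,0,0,0]'|egrep 'force|tcp'; python3 -m inch '[0.9,-0.7,0,0,0,0,0,0.9,0,0,0,0,0,0]'|egrep 'force|tcp'
```

```text
tcp_pos: [0.6149, 0.0211, 0.1801]
force: [-0.9, 0.1, -2.1]
grip_force: 60.0
tcp_pos: [0.6159, 0.0209, 0.1801]
force: [-0.6, 0.6, -2.8]
grip_force: 60.0
tcp_pos: [0.6168, 0.0207, 0.1801]
force: [-0.4, 0.3, -2.9]
grip_force: 60.0
tcp_pos: [0.6175, 0.0206, 0.1801]
force: [-0.3, 0.2, -2.7]
grip_force: 60.0
```

```bash
python3 -m inch '[0.9,-0.7,0,0,0,0,0,0.9,0,0,0,0,0,0]'|egrep 'force|tcp'; python3 -m inch '[0.9,-0.7,0,0,0,0,0,0.9,0,0,0,0,0,0]'|egrep 'force|tcp'; python3 go.py 620.5 20.5 179.9 79.6
```

```text
tcp_pos: [0.6182, 0.0204, 0.1801]
force: [-0.9, 0.2, -3.2]
grip_force: 60.0
tcp_pos: [0.6189, 0.0203, 0.1801]
force: [0.0, 0.8, -1.9]
grip_force: 60.0
shift [-1.5  0.5  0.2] rot [-0.    0.01  0.  ] tcp [618.9  20.3 180.1] t 12.15 F [ 0.   0.8 -1.9] M [-0.01 -0.05 -0.  ] open 0.0173204445469799
```

```bash
for k in 1; do python3 -m inch '[0.9,-0.7,0,0,0,0,0,0.9,0,0,0,0,0,0]'|egrep '^force|tcp'; python3 -m inch '[0.9,-0.7,0,0,0,0,0,0.9,0,0,0,0,0,0]'|egrep '^force|tcp'; python3 -m inch '[0.9,-0.7,0,0,0,0,0,0.9,0,0,0,0,0,0]'|egrep '^force|tcp'; done; python3 go.py 620.5 20.5 179.9 79.6
```

```text
tcp_pos: [0.6196, 0.0202, 0.1801]
force: [-0.6, -0.2, -2.7]
tcp_pos: [0.6203, 0.0201, 0.1801]
force: [-0.6, 0.3, -1.5]
tcp_pos: [0.621, 0.02, 0.1801]
force: [0.5, 0.1, -2.9]
shift [0.6 0.5 0.2] rot [-0.    0.01  0.01] tcp [621.   20.  180.1] t 12.75 F [ 0.5  0.1 -2.9] M [-0.01 -0.1  -0.02] open 0.017338719129013025
```

```bash
for k in 1; do python3 -m inch '[0.9,-0.7,0,0,0,0,0,0.9,0,0,0,0,0,0]'|egrep '^force|tcp'; python3 -m inch '[0.9,-0.7,0,0,0,0,0,0.9,0,0,0,0,0,0]'|egrep '^force|tcp'; python3 -m inch '[0.9,-0.7,0,0,0,0,0,0.9,0,0,0,0,0,0]'|egrep '^force|tcp'; done; python3 go.py 620.5 20.5 179.9 79.6
```

```text
tcp_pos: [0.6217, 0.0198, 0.1801]
force: [0.1, 0.3, -2.4]
tcp_pos: [0.6223, 0.0197, 0.1801]
force: [0.6, 0.2, -2.7]
tcp_pos: [0.623, 0.0196, 0.1801]
force: [0.6, -0.2, -2.3]
shift [2.6 0.4 0.2] rot [0.   0.01 0.01] tcp [623.   19.6 180.1] t 13.35 F [ 0.6 -0.2 -2.3] M [ 0.01  0.02 -0.  ] open 0.017035639162749198
```

```bash
for k in 1; do python3 -m inch '[0.9,-0.7,0,0,0,0,0,0.9,0,0,0,0,0,0]'|egrep '^force|tcp'; python3 -m inch '[0.9,-0.7,0,0,0,0,0,0.9,0,0,0,0,0,0]'|egrep '^force|tcp'; python3 -m inch '[0.9,-0.7,0,0,0,0,0,0.9,0,0,0,0,0,0]'|egrep '^force|tcp'; done; python3 go.py 620.5 20.5 179.9 79.6
```

```text
tcp_pos: [0.6237, 0.0195, 0.1801]
force: [-0.3, -1.1, -1.6]
tcp_pos: [0.6241, 0.0194, 0.18]
force: [-1.1, 0.2, -2.5]
tcp_pos: [0.6245, 0.0193, 0.1799]
force: [-1.7, 1.0, -2.7]
shift [4.2 0.4 0. ] rot [-0.   -0.06  0.  ] tcp [624.5  19.3 179.9] t 13.95 F [-1.7  1.  -2.7] M [ 0.03  0.2  -0.05] open 0.017114199234324775
```

```bash
python3 -m inch '[0.9,-0.6,0,0,0,0,0,0.9,0,0,0,0,0,0,0.9,0,0,0,0,0,0]'|egrep '^force|tcp'; python3 go.py 620.5 20.5 179.9 79.6; python3 - <<'E'
from h import *
S=shot('scene')
cv2.imwrite('pics/g4.png',cv2.resize(S['pixels'][180:275,220:345],None,fx=6,fy=6,interpolation=2)[:,:,::-1])
E
```

```text
tcp_pos: [0.6251, 0.0192, 0.1799]
force: [-1.7, -0.7, -2.1]
shift [ 4.7  0.4 -0. ] rot [-0.   -0.07  0.01] tcp [625.1  19.2 179.9] t 14.25 F [-1.7 -0.7 -2.1] M [ 0.05  0.43 -0.04] open 0.016799736823448347
```

View pics/g4.png

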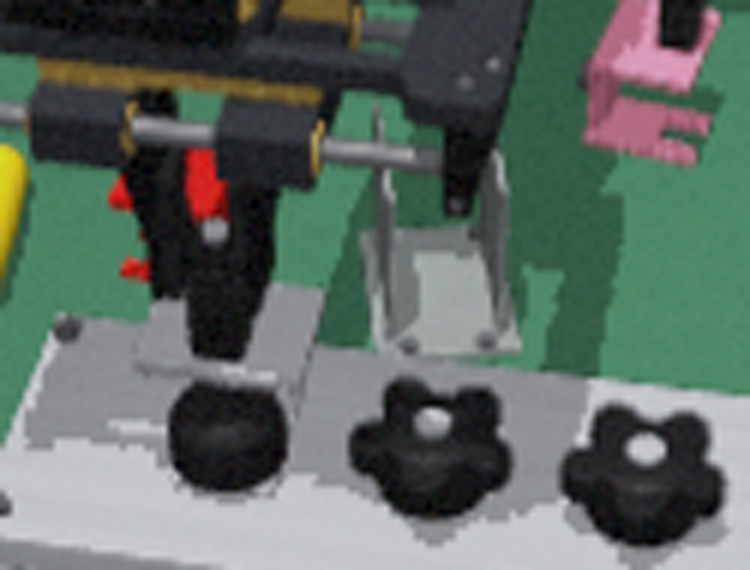

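The cap (crop (228,435)) now sits inside the C, its rear under the crosshead, and the slot end bears on the spindle. I'll ease off slightly and lift slowly.

```bash
python3 -m inch '[0.9,0.3,0,-0.7,0,0,0,0.9,0,0,-0.7,0,0,0,0.9,0,0,0,0,0,0]'|egrep '^force|tcp'; python3 -m inch '[0.9,0,0,-0.7,0,0,0,0.9,0,0,-0.7,0,0,0,0.9,0,0,0,0,0,0]'|egrep '^force|tcp'; python3 go.py 620.5 20.5 179.9 79.6
```

```text
tcp_pos: [0.625, 0.0193, 0.1813]
force: [-1.7, -0.3, -3.5]
tcp_pos: [0.6249, 0.0192, 0.1824]
force: [-1.2, 0.2, -4.4]
shift [4.5 0.5 2.5] rot [-0.   -0.06  0.01] tcp [624.9  19.2 182.4] t 14.9 F [-1.2  0.2 -4.4] M [ 0.09  0.36 -0.  ] open 0.017349057830002113
```

```bash
python3 -m inch '[0.9,0,0,-0.7,0,0,0,0.9,0,0,0,0,0,0]'|egrep '^force|tcp';  python3 -m inch '[0.9,0,0,-0.7,0,0,0,0.9,0,0,0,0,0,0]'|egrep '^force|tcp';python3 -m inch '[0.9,0,0,-0.7,0,0,0,0.9,0,0,0,0,0,0]'|egrep '^force|tcp'; python3 go.py 620.5 20.5 179.9 79.6
```

```text
tcp_pos: [0.6247, 0.0192, 0.1827]
force: [-0.8, -0.1, -8.9]
tcp_pos: [0.6245, 0.0193, 0.183]
force: [-0.4, -0.8, -13.3]
tcp_pos: [0.6245, 0.0193, 0.1839]
force: [-1.1, 0.1, -14.0]
shift [4.2 0.5 4. ] rot [-0.   -0.13  0.  ] tcp [624.5  19.3 183.9] t 15.5 F [ -1.1   0.1 -14. ] M [ 0.11  0.22 -0.01] open 0.017175444905592505
```

```bash
python3 -m inch '[0.9,0,0,-0.7,0,0,0,0.9,0,0,0,0,0,0]'|egrep '^force|tcp';  python3 -m inch '[0.9,0,0,-0.7,0,0,0,0.9,0,0,0,0,0,0]'|egrep '^force|tcp';python3 -m inch '[0.9,0,0,-0.7,0,0,0,0.9,0,0,0,0,0,0]'|egrep '^force|tcp';python3 -m inch '[0.9,0,0,-0.7,0,0,0,0.9,0,0,0,0,0,0]'|egrep '^force|tcp'; python3 go.py 620.5 20.5 179.9 79.6
```

```text
tcp_pos: [0.6257, 0.0191, 0.187]
force: [-2.6, -0.3, -2.9]
tcp_pos: [0.6259, 0.0189, 0.1881]
force: [-2.9, 0.0, -2.1]
tcp_pos: [0.6258, 0.0189, 0.1881]
force: [-3.4, 0.1, -0.3]
tcp_pos: [0.6257, 0.019, 0.1882]
force: [-3.3, -0.7, -3.3]
shift [5.4 0.6 8.3] rot [-0.01  0.07  0.01] tcp [625.7  19.  188.2] t 16.3 F [-3.3 -0.7 -3.3] M [-0.18  0.69 -0.01] open 0.017532861039639868
```

The cap popped off its snap. I'll back off the spindle a little and continue lifting.

```bash
python3 -m inch '[0.9,0.5,0,-0.5,0,0,0,0.9,0.3,0,-1,0,0,0,0.9,0,0,-1,0,0,0,0.9,0,0,0,0,0,0]'|egrep '^force|tcp';  python3 -m inch '[0.9,0,0,-1,0,0,0,0.9,0,0,-1,0,0,0,0.9,0,0,0,0,0,0]'|egrep '^force|tcp'; python3 go.py 620.5 20.5 179.9 79.6
```

```text
tcp_pos: [0.6249, 0.0192, 0.1904]
force: [-1.3, -1.9, -4.4]
tcp_pos: [0.625, 0.0193, 0.193]
force: [-2.7, -0.9, -1.8]
shift [ 4.7  0.4 13.1] rot [0.   0.08 0.01] tcp [625.   19.3 193. ] t 17.0 F [-2.7 -0.9 -1.8] M [-0.32  0.45  0.01] open 0.017140080355858754
```

```bash
python3 -m inch '[0.9,0.4,0,-1,0,0,0,0.9,0,0,-1.5,0,0,0,0.9,0,0,-1.5,0,0,0,0.9,0,0,0,0,0,0]'|egrep '^force|tcp';  python3 -m inch '[0.9,0,0,-1.5,0,0,0,0.9,0,0,-1.5,0,0,0,0.9,0,0,-1.5,0,0,0,0.9,0,0,0,0,0,0]'|egrep '^force|tcp'; python3 -m inch '[0.9,0,0,-1.5,0,0,0,0.9,0,0,-1.5,0,0,0,0.9,0,0,-1.5,0,0,0,0.9,0,0,0,0,0,0]'|egrep '^force|tcp';python3 go.py 620.5 20.5 179.9 79.6
```

```text
tcp_pos: [0.6246, 0.0197, 0.1969]
force: [-0.0, -0.3, -1.8]
tcp_pos: [0.6244, 0.0194, 0.2011]
force: [-0.4, 0.2, -1.9]
tcp_pos: [0.6244, 0.0193, 0.2056]
force: [-0.2, 0.1, -2.7]
shift [ 4.1  0.5 25.7] rot [0.   0.05 0.  ] tcp [624.4  19.3 205.6] t 18.2 F [-0.2  0.1 -2.7] M [ 0.03 -0.06 -0.01] open 0.017406482867095962
```

```bash
python3 -m inch '[0.9,0,0,-2,0,0,0,0.9,0,0,-3,0,0,0,0.9,0,0,-4,0,0,0,0.9,0,0,-4,0,0,0,0.9,0,0,-3,0,0,0,0.9,0,0,-2,0,0,0,0.9,0,0,0,0,0,0,0.9,0,0,0,0,0,0,0.9,0,0,0,0,0,0]'|egrep '^force|tcp'; python3 go.py 620.5 20.5 179.9 79.6;  python3 - <<'E'
from h import *
S=shot('scene')
cv2.imwrite('pics/g5.png',cv2.resize(S['pixels'][170:275,220:345],None,fx=5,fy=5,interpolation=2)[:,:,::-1])
E
```

```text
tcp_pos: [0.6239, 0.0194, 0.2231]
force: [-1.2, 0.6, -2.8]
shift [ 3.5  0.5 43.2] rot [-0.   -0.03  0.  ] tcp [623.9  19.4 223.1] t 19.1 F [-1.2  0.6 -2.8] M [ 0.   -0.08 -0.02] open 0.017268523589114796
```

View pics/g5.png

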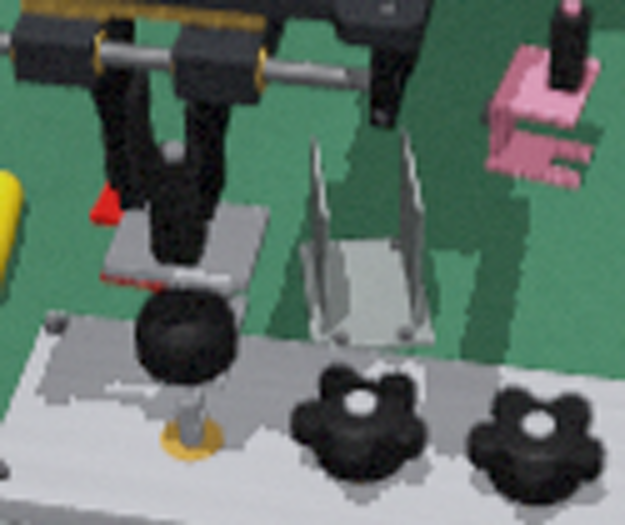

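The cap is off and riding level on the fork, at crop (187,335), and the bare spindle shows at (190,420). Computing the move to the tray.

```bash
python3 go.py 470 -364 223 79.6; python3 - <<'E'
from m import *
S=shot('scene');T=shot('top')
for lo in(150,155,160,165):print(rect(S,(60,205,185,266),.02,lo),rect(T,(340,208,440,278),.02,lo))
E
```

```text
shift [ 8.220e+01 -4.049e+02  1.000e-01] rot [-0.   -0.03  0.01] tcp [623.9  19.4 223. ] t 19.15 F [-0.9  0.1 -2.4] M [-0.02 -0.03  0.06] open 0.017509143077860615
(array([ 471.3, -330.4]), array([188.7, 262.1]), 2.96) (array([ 460.5, -359.7]), array([161.4, 181.6]), 2.55)
(array([ 463.6, -331.5]), array([173.2, 260.6]), 2.9) (array([ 460.5, -359.3]), array([161.1, 180.2]), 2.71)
(array([ 463.2, -331.6]), array([171.8, 261.8]), 3.42) (array([ 459.6, -358.6]), array([159.2, 178. ]), 2.92)
(array([ 463.1, -331.9]), array([171.3, 261.3]), 3.42) (array([ 459.3, -358.9]), array([158.5, 176.4]), 3.11)
```

```bash
python3 -m inch '[0.9,0.8,-4,0,0,0,0, 0.9,1.6,-8,0,0,0,0, 0.9,2.4,-12,0,0,0,0, 0.9,3.2,-16,0,0,0,0, 0.9,4,-20,0,0,0,0, 0.9,4.8,-24,0,0,0,0, 0.9,5.6,-28,0,0,0,0, 0.9,5.6,-28,0,0,0,0, 0.9,5.6,-28,0,0,0,0, 0.9,5.6,-28,0,0,0,0, 0.9,5.6,-28,0,0,0,0]' >/dev/null; python3 -m inch '[0.9,5.6,-28,0,0,0,0, 0.9,5.6,-28,0,0,0,0, 0.9,5.6,-28,0,0,0,0, 0.9,4.8,-24,0,0,0,0, 0.9,4.8,-22,0,0,0,0, 0.9,4,-20,0,0,0,0, 0.9,3.2,-16,0,0,0,0, 0.9,2.4,-12,0,0,0,0, 0.9,2.4,-12,0,0,0,0, 0.9,1.6,-8,0,0,0,0, 0.9,0.8,-4,0,0,0,0, 0.9,0,0,0,0,0,0]'; python3 go.py 470 -364 100 79.6
```

```text
time: 21.55
tcp_pos: [0.463, -0.3843, 0.2232]
orientation: [0.091, 0.996, 0.0, 0.0]
force: [0.3, 0.1, -2.0]
opening: 0.0173
grip_force: 60.0
shift [ -3.2  21.3 123.2] rot [ 0.01  0.   -0.  ] tcp [ 463.  -384.3  223.2] t 21.55 F [ 0.3  0.1 -2. ] M [ 0.03 -0.03 -0.02] open 0.01730209441248513
```

```bash
python3 -m inch '[0.9,-0.5,2,2,0,0,0, 0.9,-0.5,3,5,0,0,0, 0.9,-0.5,4,8,0,0,0, 0.9,-0.5,4,11,0,0,0, 0.9,-0.5,4,13,0,0,0, 0.9,-0.5,3,14,0,0,0, 0.9,0,1,14,0,0,0, 0.9,0,0,13,0,0,0, 0.9,0,0,11,0,0,0, 0.9,0,0,9,0,0,0, 0.9,0,0,7,0,0,0, 0.9,0,0,5,0,0,0]' >/dev/null;  python3 -m inch '[0.9,0,0,4,0,0,0, 0.9,0,0,3,0,0,0, 0.9,0,0,2,0,0,0, 0.9,0,0,0,0,0,0, 0.9,0,0,0,0,0,0]'; python3 go.py 470 -364 90 79.6; python3 - <<'E'
from h import *
S=shot('scene')
cv2.imwrite('pics/g6.png',cv2.resize(S['pixels'][165:275,55:195],None,fx=5,fy=5,interpolation=2)[:,:,::-1])
E
```

```text
time: 23.25
tcp_pos: [0.4699, -0.3642, 0.1025]
orientation: [0.091, 0.996, -0.0, 0.0]
force: [0.5, 0.4, -2.8]
opening: 0.0171
grip_force: 60.0
shift [-0.1  0.2 12.5] rot [-0.02  0.02  0.01] tcp [ 469.9 -364.2  102.5] t 23.25 F [ 0.5  0.4 -2.8] M [ 0.05 -0.04  0.01] open 0.017052109598555208
```

View pics/g6.png

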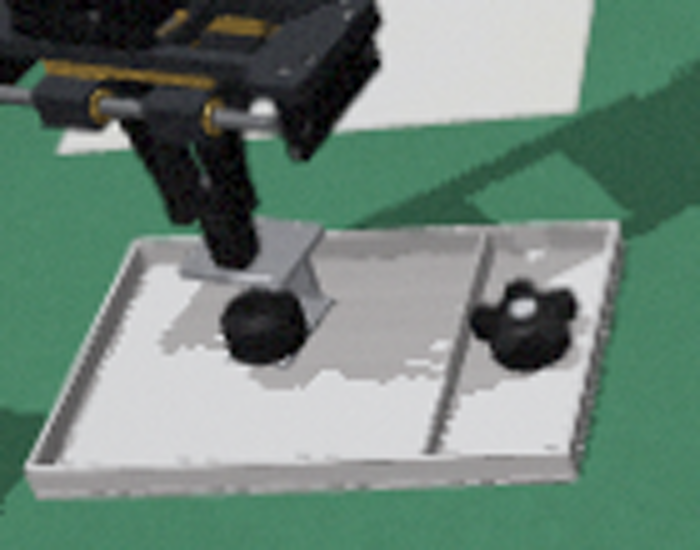

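The cap, at crop (263,327), is on the fork inside the large bay and clear of the walls. I'll lower the last 15 mm by feel.

```bash
python3 -m inch '[0.9,0,0,2,0,0,0,0.9,0,0,3,0,0,0,0.9,0,0,3,0,0,0,0.9,0,0,2,0,0,0,0.9,0,0,1,0,0,0,0.9,0,0,1,0,0,0,0.9,0,0,0,0,0,0]'|egrep '^force|tcp';python3 -m inch '[0.9,0,0,1,0,0,0,0.9,0,0,1,0,0,0,0.9,0,0,0,0,0,0]'|egrep '^force|tcp'; python3 -m inch '[0.9,0,0,0.7,0,0,0,0.9,0,0,0.7,0,0,0,0.9,0,0,0,0,0,0]'|egrep '^force|tcp';python3 -m inch '[0.9,0,0,0.7,0,0,0,0.9,0,0,0,0,0,0]'|egrep '^force|tcp'
```

```text
tcp_pos: [0.4697, -0.364, 0.0901]
force: [-0.2, 0.5, -2.7]
tcp_pos: [0.4697, -0.364, 0.0882]
force: [-0.0, -0.4, -2.9]
tcp_pos: [0.4698, -0.3641, 0.0868]
force: [0.5, 0.2, -1.4]
tcp_pos: [0.4701, -0.3642, 0.0867]
force: [0.3, 1.7, 1.1]
```

```bash
python3 -m inch '[0.9,0,0,-0.4,0,0,0,0.9,0,0,0,0,0,0]' 5|egrep '^force|tcp|grip';python3 -m inch '[0.75,0,0,0,0,0,0,0.7,0,0,0,0,0,0,0.6,0,0,0,0,0,0,0.5,0,0,0,0,0,0,0.45,0,0,0,0,0,0,0.45,0,0,0,0,0,0]'; python3 -m inch '[0.45,0,0,-3,0,0,0,0.45,0,0,-6,0,0,0,0.45,0,0,-10,0,0,0,0.45,0,0,-14,0,0,0,0.45,0,0,-16,0,0,0,0.45,0,0,-16,0,0,0,0.45,0,0,-16,0,0,0,0.45,0,0,-16,0,0,0,0.45,0,0,-12,0,0,0,0.45,0,0,-6,0,0,0,0.45,0,0,0,0,0,0]'; python3 - <<'E'
from h import *
S=shot('scene')
cv2.imwrite('pics/g7.png',cv2.resize(S['pixels'][165:275,55:195],None,fx=5,fy=5,interpolation=2)[:,:,::-1])
E
```

```text
tcp_pos: [0.47, -0.3643, 0.0867]
force: [0.6, 0.7, 0.4]
grip_force: 5.0
time: 25.6
tcp_pos: [0.4697, -0.364, 0.0865]
orientation: [0.091, 0.996, 0.0, -0.0]
force: [-0.8, -0.2, 0.3]
opening: 0.0456
grip_force: 0.0
time: 26.7
tcp_pos: [0.4702, -0.3645, 0.2029]
orientation: [0.091, 0.996, -0.001, 0.001]
force: [0.6, -0.5, 0.5]
opening: 0.0483
grip_force: 0.0
```

View pics/g7.png

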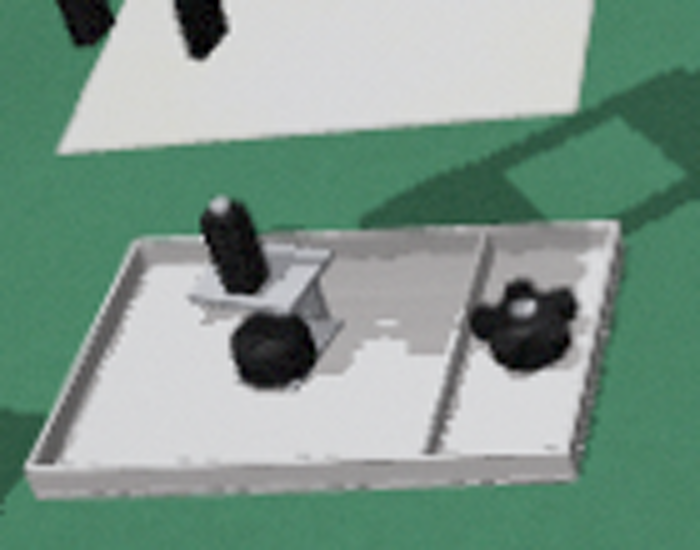

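The puller stands upright in the bay with the cap, at crop (273,350), on its fork, and the gripper is clear. A quick check of the cap-to-grip distance, then I'll hand in.

```bash
python3 - <<'E'
from m import *
S=shot('scene')
f=lambda p,z:onz(S,p[0]/5+55,p[1]/5+165,z)*1000
c=(f((273,350),.020)+[0,0,0])
g=f((222,206),.1086);h=f((248,290),.0606)-[9,0,0]
print('cap',c,'grip top',g,'grip base',h)
print('cap on machine, same method', onz(S,257.5,252.1,.115)*1000)
E
```

```text
cap [ 472.05107429 -359.84062505   20.        ] grip top [ 468.18474231 -361.31556892  108.6       ] grip base [ 464.30425772 -360.61023528   60.6       ]
cap on machine, same method [625.36287018  19.05414666 115.        ]
```

Grip axis and cap are a few mm apart, well within 14 mm.

```bash
python3 -c "
from rig import manip
print(manip.finish_job())"
```

```text
the job is handed in; nothing more can be done
None
```

I pulled the plain cap off, carried it on the fork and left the puller standing upright in the tray's large bay with the cap on it and the gripper clear; the job was handed in at about 27 s, with no verdict shown.

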